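# Open the roughing machine's hood and draw its dust tray

### The job

Get the sole-roughing machine ready for cleaning: swing its hood up and back past the pull of its spring, so that it stays open by itself, then draw the dust tray out sideways from under the drum. Leave the tray flat on the bench, all the way out with a finger's width of room between it and the machine, and leave the other things on the bench where they are.

Things in the scene. Friction and masses are not known exactly. Their poses are not given: they have to be found in the camera images.
- machine: Bench roughing machine, bolted down. Origin on the bench (z = 0) under the centre of its base casting; its x points to its back, y to the side where the tray comes out (left as the robot sees it), z up; it may be turned by up to 0.4 rad. The casting covers x -100 to 120, y -100 to 100 mm, 62 to 75 mm high; bolt-down lugs 8 mm high stand out 27 mm in front at y = +-75 mm.
- drum (a point): Centre of the machine's drum, 80 mm across, 85 mm long, lying along the machine's y above the tray at x -20, y -22.5, z 100 mm of the machine. Its motor stands out beside it to y = -198 mm, 146 mm high, with a switch box on its front.
- hood (a joint): Hinge angle of the hood, rad: 0 shut, 1.50 fully open at its stop. A tension spring and the hood's weight press it shut (about 4 N at the handle along its path, less and less) up to a balance point between 0.85 and 1.05; past it the spring swings it on to the stop by itself and holds it there. Let go before it, it drops shut. Shut, it is 158 mm high, x -106 to 110, y -106 to 111 mm of the machine.
- hood_hinge (a point): Centre of the hood's hinge line, which runs along the machine's y: x 100, y 0, z 85 mm of the machine.
- hood_handle (a point): Middle of the bar of the hood's bow handle; moves with the hood. Round bar 12 mm thick, parallel to the machine's y, 104 mm long (legs at y = +-60 mm), on the hood's sloping front, which faces forward and up (37 degrees above level). 39 mm of free space between bar and hood, open above and below. Shut: 213 mm in front of the hinge line and 63 mm above it, so it goes up and back on a 222 mm circle.
- dust_tray: Open sheet-steel tray, 115 (its x) x 150 (its y) x 42 mm, loose, about 0.4 kg, on the bench under the drum, so it cannot be lifted out. Origin: centre of its underside; y points outwards. Home, its origin is at x -20, y 26.5 mm of the machine. It slides out along the machine's y (2.5 mm side play); drawn by 172 mm its inner end is 23 mm clear of the casting.
- tray_plate (a point): Top edge, middle, of the tray's outer end plate: upright, 140 mm wide, 4 mm thick (tray y 75 to 79 mm), top 56 mm above the bench, lying against the casting's side when home. While the hood is shut its cheek (a flat side plate, machine y 108 to 111 mm, down to z = 40 mm) hangs before this plate and holds the tray in.
- tray_handle (a point): Middle of the bar of the tray's bow handle, 117 mm along y from the tray's origin, 26 mm above its underside. Round bar 10 mm thick, parallel to the tray's x, 74 mm long (legs at x = +-45 mm); 33 mm of free space between bar and end plate, open above and below.
- crepe_block: Bystander: a pale crepe-rubber cleaning block, 88 x 69 x 20 mm, in front of the motor. Origin at its underside's centre.
- sanding_block: Bystander: a brown cork sanding block, 56 x 78 x 27 mm, behind the side on which the tray comes out. Origin at its underside's centre.
- ball_pen: Bystander: a slim pen, 125 mm long, in front of the machine. Origin at its underside's centre.
- stamp: Bystander: a wooden hand stamp, 60 mm high. Origin at its underside's centre.
- glue_jar: Bystander: a round jar, 60 mm across, 92 mm high. Origin at its underside's centre.
- bone_folder: Bystander: a flat bone folder, 137 mm long, 4 mm thick. Origin at its underside's centre.

How it is judged:
On the way, in this order (a step that is already met when the one before it is completed fails the run):
1. the hood stands open by itself, untouched, with the tray still in the machine (value of joint hood above 1.4 rad and contact force between each of the arm, the fingers and hood below 0.3 N and y of dust_tray in the frame of machine below 0.06 m), for 0.2 s.
2. the tray is drawn out of the side (y of dust_tray in the frame of machine above 0.185 m), for 0.2 s.
At the end, for the whole second after the job is handed in: The hood rests open (hinge above 1.4 rad); the tray lies flat (within 0.08 rad) and still on the bench on the side where it came out, its origin more than 185 mm along the machine's y from the machine's origin (its inner end at least 10 mm clear of the casting's side) (value of joint hood above 1.4 rad and y of dust_tray in the frame of machine above 0.185 m and z of dust_tray in the frame of machine between -0.008 and 0.008 m and angle between dust_tray's own z axis and vertical below 0.08 rad and linear speed of dust_tray below 0.02 m/s); the robot touches nothing.
It fails at once if the tray is tipped by more than 0.35 rad (angle between dust_tray's own z axis and vertical above 0.35 rad).
It fails at once if another thing on the bench is shifted by more than 30 mm (distance of any of crepe_block, sanding_block, ball_pen, stamp, glue_jar, bone_folder from where it was at the start of the episode above 0.03 m).
It also fails if it takes over 51 s, if anything falls off the work surface, if the arm or the gripper's body presses on something with over 40 N, if the wrist force passes 120 N, or if a joint passes its speed limit or range.

### The arm

A 7-joint arm with a two-finger parallel gripper is mounted at the origin on a cart in front of the work surface, level with it; the furniture and walls round the work are solid. World frame = base frame: x ahead of the robot, y to its left, z up, the work surface at z = 0. Lengths are in m, angles in rad, forces in N, time in s.
With the tool pointing down it reaches from about 0.425 to 0.875 m from the base axis. Payload 4.7 kg.
Tool frame: the origin (TCP) lies on the mounting face of the last link; the fingertips stand 182 mm ahead of it and the grasp point (between the pads) lies ahead of it (ctrl.grip_point_offset is the z of the grasp point in the tool frame, in m); z points along the fingers, y is the line along which they close (so a half turn about z gives the same grasp; the last joint's range is limited). The gripper opens to 87 mm and grips with 3 to 60 N. Pads are 19 mm wide; open, the fingers measure 117 mm over their backs; the gripper's body (75 mm by 190 mm) begins 51 mm behind the grasp point.
Start: joints at [1.154, 0.321, -0.07, 1.45, 0.023, 1.371, -0.057], TCP at [0.271, -0.591, 0.405] pointing down, gripper open.
Joint ranges: [-2.86, 2.86], [-0.3, 2.09], [-1.38, 1.24], [0.06, 2.45], [-1.56, 4.7], [0.09, 2.05], [-2.69, 2.69]. Speed limits (rad/s): [2.57, 2.57, 3.14, 3.14, 3.14, 3.14, 3.14].

### API

Orientations are given as a rotation vector (axis times angle).
In Python, from bench import ctrl gives the robot as it stands.
- The arm moves only by the tool creep_tool, called after "Emit:" as name(argument=value, ...) on one line, values as JSON. Schema: {"type":"object","properties":{"segments":{"type":"array","items":{"type":"array","items":{"type":"number"},"minItems":5,"maxItems":5},"minItems":1,"maxItems":20},"force":{"type":"number"},"only":{"type":"string"},"quiet":{"type":"boolean"},"lines":{"type":"string"}},"required":["segments"],"additionalProperties":false}. segments is a list of rows, 1 to 20 of them, each of 5 numbers: dx, dy, dz in parts of the range, where 1.0 means 0.5 m, then a turn about the tool's z in shares of 2 pi rad (1.0 is 2 pi rad), then the opening from 0.0 (shut) to 1.0 (fully open); each row is the pose to reach, as a shift and turn from the pose commanded when the call began, along the tool's axes at that moment; what a row does not reach only later rows make up. A row lasts 1/10 s, in which the tool goes at most 0.05 m and 0.15 rad, less where a joint would pass 70% of its speed; a pose out of reach is approached as far as the arm can. The fingers move at their own pace and stop on an object; force is the grip in N (left out, the last holds). Time passes only in rows, so rows that do not move let the fingers close. The tool returns the time, the measured TCP pose, the force, the opening and the grip force at its end. only (a regular expression) keeps the lines of the reply that match it, lines (a string "A,B") keeps lines A to B, and quiet returns only ok. Input that does not fit is refused with a message, and nothing moves.
- ctrl.get_state(): the state, without advancing time (a new reading comes with each control period).
- ctrl.get_image(name): name is "scene" or "top" or "wrist"; returns (picture, depth): 420x560x3 uint8, red, green, blue; 420x560 float32, m along the optical axis (not along the pixel's ray), 0 where there is no reading.
- ctrl.camera_model(name): a dict with "vertical_fov" (degrees; the focal length in pixels is half the picture's height over the tangent of half this angle, whatever the lens; pixels are square), "cx", "cy" (the principal point, pixels), "rvec" (rotation vector, rad) and "tvec" (3), from world to camera coordinates, as OpenCV has them; the wrist camera has in their place "hand_eye" (4x4, takes a point from camera to tool coordinates, whose origin is the TCP and whose axes are the flange's). Camera axes: x right, y down, z forward; pixel columns grow to the right and rows downward; lengths in m; the calibration is good to about 2 mm. The wrist camera is an equidistant fisheye: a pixel r from the principal point sees the ray r / f radians off the axis. A picture is of the moment at which its call begins: read the wrist's pose just before it. camera_model takes no time and is no camera call.
- ctrl.close_job(): hands the job in; it is judged then, once.
The state is a dict: "time": time; "joint_positions": joint angles; "qd": joint speeds; "joint_torque": joint torques, N m; "position": TCP position; "tool_rot": TCP orientation; "ft_force": force on the tool from outside, world axes, zero at the start; "torque": the same for the moment, N m; "grip_width": opening from 0.0 (shut) to 1.0 (fully open); "grip_force": force on a finger pad.
Only numpy, scipy, OpenCV 4.12 (cv2) and the standard library are available. Lean on these libraries where they do the work, as an engineer would, in place of code of your own. Each camera call takes 0.05 s, during which the arm holds its last target. There are 200 camera calls.

## Working session

There is one attempt and no reset: what is moved stays moved. The work goes in short steps, Python scripts to look and compute and a tool call to move; the robot and the scene stay as the last step left them, time stands still between calls to the robot, and variables do not carry over. Pictures are saved under pics/ and viewed, at most 10 in all, crops included, and the job is handed in when it is done.

```bash
mkdir -p pics; ls; python3 - <<'E'
from bench import ctrl
import cv2,numpy as np
print(ctrl.get_state()); print(ctrl.grip_point_offset)
for n in ["scene","top"]:
    p,d=ctrl.get_image(n); cv2.imwrite(f"pics/{n}0.png",p[:,:,::-1]); np.savez(f"{n}0.npz",p=p,d=d)
for n in ["scene","top","wrist"]: print(n,ctrl.camera_model(n))
E
```

```text
pics
{'time': 0.0, 'joint_positions': array([ 1.15412323,  0.32185993, -0.07008125,  1.45168364,  0.0226378 ,
        1.37078479, -0.05688187]), 'qd': array([ 2.42952676e-05, -6.87890067e-04, -9.34380834e-05,  2.73875071e-04,
        1.93091062e-03,  7.08702787e-05, -1.37413879e-04]), 'joint_torque': array([-8.53882921e-04, -4.91287744e+01, -4.04283777e-01, -3.12528419e+01,
       -6.40770094e-02,  4.37431899e-02,  1.55858829e-04]), 'position': array([ 0.27130171, -0.5904531 ,  0.40363283]), 'tool_rot': array([-3.06715769e+00, -6.71118859e-01,  8.60589800e-04]), 'ft_force': array([-0.82706805, -0.13089328, -0.32229839]), 'torque': array([-0.02718961, -0.07292636,  0.06151298]), 'grip_force': 0.0, 'grip_width': 0.9978427857807753}
0.1635
scene {'vertical_fov': 57.315483732405575, 'cx': 280.0008346464496, 'cy': 208.08148465832932, 'rvec': array([ 1.27542373, -2.30673952,  0.92141421]), 'tvec': array([0.31133555, 0.42694257, 0.76825893])}
top {'vertical_fov': 45.552508068030164, 'cx': 282.1207585750983, 'cy': 207.721077934685, 'rvec': array([ 2.05502221, -2.14921845,  0.24109977]), 'tvec': array([0.03053707, 0.58986498, 1.59357884])}
wrist {'vertical_fov': 65.70646984690485, 'cx': 278.15208232873533, 'cy': 211.2220565415384, 'hand_eye': array([[-4.76077929e-05, -9.62610327e-01, -2.70889933e-01,
         7.52943258e-02],
       [ 9.99999808e-01, -2.13245412e-04,  5.82024037e-04,
         3.49726324e-04],
       [-6.18028384e-04, -2.70889853e-01,  9.62610152e-01,
         1.96930633e-02],
       [ 0.00000000e+00,  0.00000000e+00,  0.00000000e+00,
         1.00000000e+00]])}
```

View pics/scene0.png

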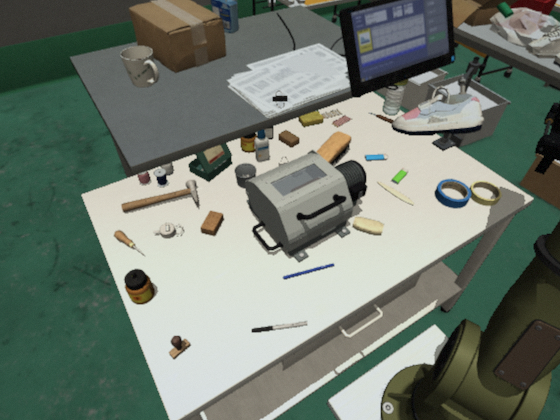

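View pics/top0.png

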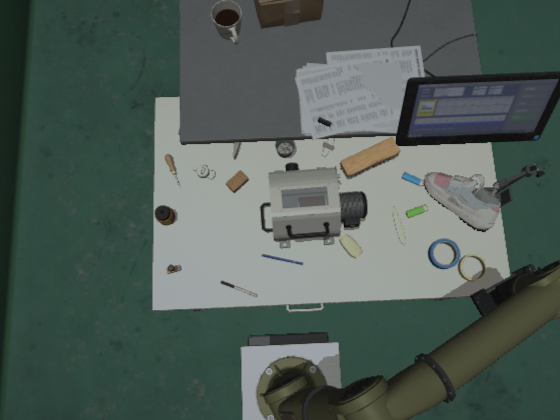

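The scene view shows the machine with its hood handle at about (325,208) and tray handle at (265,238). In the top view they are at (308,234) and (265,217), and the cork block is at (237,181). Next I'll measure them.

```bash
cat > h.py <<'E'
import numpy as np,cv2
from scipy.spatial.transform import Rotation as R
from bench import ctrl
def cloud(n,p,d):
    m=ctrl.camera_model(n); f=210/np.tan(np.radians(m["vertical_fov"])/2)
    v,u=np.mgrid[:420,:560]; c=np.stack([(u-m["cx"])/f*d,(v-m["cy"])/f*d,d],-1)
    Rm=R.from_rotvec(m["rvec"]).as_matrix()
    return (c-m["tvec"])@Rm
E
python3 - <<'E'
from h import *
for n,boxes in {"top":dict(hood=(282,335,218,243),tray=(258,274,198,236)),"scene":dict(hood=(290,352,192,225),tray=(250,285,215,255))}.items():
    z=np.load(n+"0.npz"); p,d=z["p"],z["d"]; W=cloud(n,p,d)
    print(n,"bench z",np.median(W[270:290,180:210,2] if n=="top" else W[300:310,200:230,2]))
    for k,(a,b,c,e) in boxes.items():
        m=(p.max(2)<60)&(d>0); s=np.zeros_like(m); s[c:e,a:b]=m[c:e,a:b]
        P=W[s]; 
        lo,hi=((.12,.18) if k=="hood" else (.012,.045)); P=P[(P[:,2]>lo)&(P[:,2]<hi)]
        print(k,len(P),P.min(0).round(3),P.max(0).round(3),np.median(P,0).round(3))
        h=np.histogram(P[:,2],8);print(h[0],h[1].round(3))
        print(P[::max(1,len(P)//14)].round(3).tolist())
z=np.load("top0.npz");W=cloud("top",z["p"],z["d"])
for u,v in [(290,125),(290,140),(237,181),(240,145),(165,215),(172,268),(285,150),(292,170),(305,190),(305,230),(330,145),(352,210),(350,245),(240,80),(330,60)]: print(u,v,W[v,u].round(3))
E
```

```text
top bench z 0.0008871625448208071
hood 214 [ 0.476 -0.139  0.122] [ 0.524 -0.005  0.163] [ 0.485 -0.072  0.151]
[11 16 13  9 25 58 66 16] [0.122 0.127 0.132 0.137 0.142 0.147 0.152 0.157 0.163]
[[0.524, -0.129, 0.13], [0.519, -0.012, 0.129], [0.514, -0.005, 0.123], [0.502, -0.136, 0.141], [0.497, -0.013, 0.146], [0.487, -0.121, 0.159], [0.485, -0.084, 0.159], [0.485, -0.132, 0.147], [0.484, -0.05, 0.155], [0.482, -0.096, 0.158], [0.483, -0.019, 0.152], [0.481, -0.065, 0.154], [0.479, -0.112, 0.151], [0.477, -0.05, 0.158], [0.477, -0.031, 0.147]]
tray 86 [0.521 0.044 0.022] [0.617 0.077 0.04 ] [0.568 0.07  0.032]
[ 3  4 10 21 16 17 10  5] [0.022 0.024 0.026 0.029 0.031 0.033 0.035 0.038 0.04 ]
[[0.617, 0.058, 0.035], [0.617, 0.058, 0.022], [0.611, 0.065, 0.033], [0.605, 0.075, 0.029], [0.592, 0.075, 0.039], [0.583, 0.076, 0.034], [0.576, 0.07, 0.033], [0.57, 0.07, 0.029], [0.559, 0.07, 0.032], [0.548, 0.07, 0.037], [0.54, 0.071, 0.023], [0.531, 0.068, 0.037], [0.527, 0.054, 0.037], [0.524, 0.061, 0.033], [0.521, 0.061, 0.033]]
scene bench z 0.0002577092044484842
hood 258 [ 0.473 -0.13
[... 738 characters left out ...]
27], [0.605, 0.068, 0.03], [0.588, 0.074, 0.033], [0.577, 0.072, 0.03], [0.563, 0.073, 0.029], [0.538, 0.032, 0.02], [0.546, 0.071, 0.028], [0.522, 0.042, 0.03], [0.52, 0.046, 0.031], [0.527, 0.061, 0.03], [0.526, 0.067, 0.03], [0.52, 0.062, 0.029]]
290 125 [ 0.807 -0.03   0.249]
290 140 [ 0.842 -0.035  0.028]
237 181 [0.702 0.155 0.026]
240 145 [ 0.843  0.143 -0.002]
165 215 [0.581 0.39  0.076]
172 268 [0.409 0.372 0.053]
285 150 [ 0.812 -0.016  0.011]
292 170 [ 0.7   -0.033  0.131]
305 190 [ 0.624 -0.07   0.157]
305 230 [ 0.505 -0.066  0.108]
330 145 [ 0.825 -0.176  0.006]
352 210 [ 0.558 -0.217  0.134]
350 245 [ 0.463 -0.218  0.02 ]
240 80 [0.968 0.119 0.242]
330 60 [ 1.009 -0.164  0.27 ]
```

```bash
python3 - <<'E'
from h import *
H=[];T=[]
for n,bh,bt in [("top",(282,335,218,243),(258,274,198,236)),("scene",(290,352,192,225),(250,285,215,255))]:
    z=np.load(n+"0.npz"); p,d=z["p"],z["d"]; W=cloud(n,p,d); m=(p.max(2)<60)&(d>0)
    def g(b):
        a,bb,c,e=b; s=np.zeros_like(m); s[c:e,a:bb]=m[c:e,a:bb]; return W[s]
    P=g(bh); P=P[(abs(P[:,2]-.152)<.008)&(P[:,0]<.492)]
    Q=g(bt); Q=Q[(abs(Q[:,2]-.03)<.008)&(Q[:,1]>.063)]
    print(n,"hood",np.polyfit(P[:,1],P[:,0],1),P.min(0),P.max(0),P.mean(0)); print("tray",np.polyfit(Q[:,0],Q[:,1],1),Q.min(0),Q.max(0),Q.mean(0))
E
```

```text
top hood [-0.01956434  0.48126644] [ 0.47591957 -0.13489986  0.14408997] [ 0.49093431 -0.00978597  0.15945961] [ 0.48265128 -0.07078394  0.1526306 ]
tray [0.01772871 0.0617841 ] [0.52521343 0.06445388 0.02321784] [0.61489834 0.07668043 0.03767993] [0.56937978 0.07187848 0.03069349]
scene hood [-0.00692166  0.47849593] [ 0.47273653 -0.13673714  0.14404556] [ 0.49175872 -0.00943378  0.15613106] [ 0.47895624 -0.0665032   0.15201319]
tray [0.03328853 0.05321613] [0.52078292 0.06373825 0.024295  ] [0.61254219 0.07726635 0.03416313] [0.5643008  0.07200088 0.02992174]
```

The rows are not in the units I measure in: shifts go in shares of 0.5 m and turns go in shares of 2 pi rad. I convert before sending: 0.409 m is 0.818, -0.383 m is -0.766, -1.16 rad is -0.1846.

Emit:
creep_tool(segments=[[0.818, -0.766, 0, -0.1846, 0.4], [0.818, -0.766, 0, -0.1846, 0.4], [0.818, -0.766, 0, -0.1846, 0.4], [0.818, -0.766, 0, -0.1846, 0.4], [0.818, -0.766, 0, -0.1846, 0.4], [0.818, -0.766, 0, -0.1846, 0.4], [0.818, -0.766, 0, -0.1846, 0.4], [0.818, -0.766, 0, -0.1846, 0.4], [0.818, -0.766, 0, -0.1846, 0.4], [0.818, -0.766, 0, -0.1846, 0.4], [0.818, -0.766, 0, -0.1846, 0.4], [0.818, -0.766, 0, -0.1846, 0.4], [0.818, -0.766, 0, -0.1846, 0.4], [0.818, -0.766, 0, -0.1846, 0.4]], force=30)

```text
time: 1.5
position: [0.4827, -0.0732, 0.4044]
tool_rot: [-2.201, -2.242, 0.002]
ft_force: [-0.2, -1.0, -0.5]
grip_width: 0.397
grip_force: 0.0
```

```bash
python3 - <<'E'
from h import *
s=ctrl.get_state(); p,d=ctrl.get_image("wrist"); cv2.imwrite("pics/w1.png",p[:,:,::-1])
print(s["position"],s["joint_positions"]); print(R.from_rotvec(s["tool_rot"]).as_matrix().round(3))
E
```

```text
[ 0.4826979  -0.07324743  0.40435259] [ 7.07615130e-01 -1.43124232e-03 -6.05517004e-01  1.82101473e+00
  1.01723522e-04  1.32276238e+00  1.20686358e-01]
[[-0.019  1.    -0.001]
 [ 1.     0.019 -0.001]
 [-0.001 -0.001 -1.   ]]
```

View pics/w1.png

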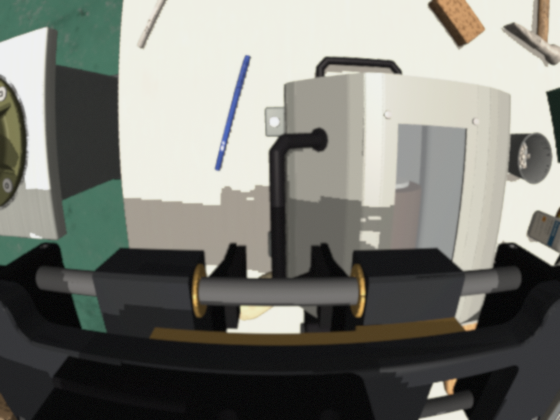

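The wrist view has the bar at column 279, centred between the fingers (237 and 320), so I'll descend and grip.

To row units: 0.094 m is 0.188, 0.08 m is 0.16.

Emit:
creep_tool(segments=[[0, 0, 0.09, 0, 0.4], [0, 0, 0.16, 0, 0.4], [0, 0, 0.188, 0, 0.4], [0, 0, 0.188, 0, 0.4], [0, 0, 0.188, 0, 0], [0, 0, 0.188, 0, 0], [0, 0, 0.188, 0, 0], [0, 0, 0.188, 0, 0], [0, 0, 0.188, 0, 0]], force=30)

```text
time: 2.45
position: [0.4824, -0.072, 0.3117]
tool_rot: [-2.198, -2.243, 0.004]
ft_force: [-5.9, -0.6, 7.9]
grip_width: 0.127
grip_force: 30.0
```

To row units: -0.1336 m is -0.2672, 0.0908 m is 0.1816.

Emit:
creep_tool(segments=[[0, 0.005, -0.021, 0, 0], [0, 0.015, -0.042, 0, 0], [0, 0.0336, -0.082, 0, 0], [0, 0.0564, -0.12, 0, 0], [0, 0.0828, -0.156, 0, 0], [0, 0.1128, -0.188, 0, 0], [0, 0.1458, -0.218, 0, 0], [0, 0.1816, -0.244, 0, 0], [0, 0.22, -0.2672, 0, 0]])

```text
time: 3.35
position: [0.5928, -0.0684, 0.4482]
tool_rot: [-2.198, -2.243, 0.001]
ft_force: [-7.6, 1.5, 7.3]
grip_width: 0.126
grip_force: 30.0
```

To row units: 0.1399 m is 0.2798, 0.1289 m is 0.2578.

Emit:
creep_tool(segments=[[0, 0.04, -0.0186, 0, 0], [0, 0.082, -0.0332, 0, 0], [0, 0.1252, -0.0434, 0, 0], [0, 0.1692, -0.0492, 0, 0], [0, 0.2134, -0.0508, 0, 0], [0, 0.2578, -0.0478, 0, 0], [0, 0.2798, -0.0446, 0, 0], [0, 0.2798, -0.0446, 0, 0]])

```text
time: 4.15
position: [0.735, -0.0651, 0.4677]
tool_rot: [2.197, 2.245, 0.01]
ft_force: [2.1, 2.8, 0.0]
grip_width: 0.128
grip_force: 30.0
```

Emit:
creep_tool(segments=[[0, 0, 0, 0, 0.4], [0, 0, 0, 0, 0.4], [0, 0, -0.04, 0, 0.4], [0, 0, -0.12, 0, 0.4], [0, 0, -0.16, 0, 0.4]])

```text
time: 4.65
position: [0.7319, -0.0682, 0.5504]
tool_rot: [2.2, 2.239, 0.001]
ft_force: [0.4, 0.2, 0.7]
grip_width: 0.39
grip_force: 0.0
```

```bash
python3 - <<'E'
from h import *
p,d=ctrl.get_image("scene"); cv2.imwrite("pics/s2.png",p[:,:,::-1]); print(ctrl.get_state()["position"])
E
```

```text
[ 0.73181644 -0.06791491  0.55355788]
```

View pics/s2.png

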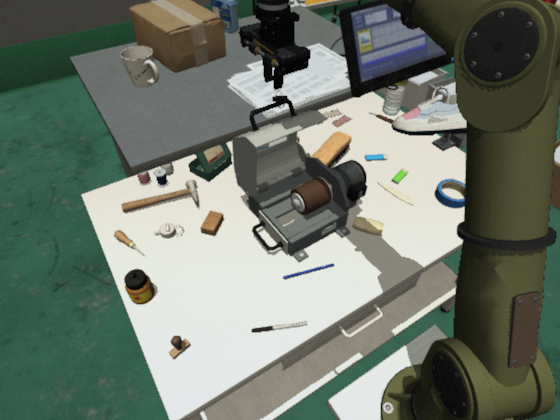

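The hood stands open by itself, with its handle at (272,112) clear of the gripper. Everything else is in place, so I'll go above the tray handle at (265,238).

To row units: -0.159 m is -0.318, 0.143 m is 0.286, -1.575 rad is -0.2507.

Emit:
creep_tool(segments=[[0.286, -0.318, 0, -0.2507, 0.35], [0.286, -0.318, 0, -0.2507, 0.35], [0.286, -0.318, 0, -0.2507, 0.35], [0.286, -0.318, 0, -0.2507, 0.35], [0.286, -0.318, 0, -0.2507, 0.35], [0.286, -0.318, 0, -0.2507, 0.35], [0.286, -0.318, 0, -0.2507, 0.35], [0.286, -0.318, 0, -0.2507, 0.35], [0.286, -0.318, 0, -0.2507, 0.35], [0.286, -0.318, 0, -0.2507, 0.35], [0.286, -0.318, 0, -0.2507, 0.35], [0.286, -0.318, 0, -0.2507, 0.35], [0.286, -0.318, 0, -0.2507, 0.35]])

```text
time: 6.0
position: [0.5708, 0.0723, 0.5467]
tool_rot: [0.033, -3.141, 0.002]
ft_force: [-0.4, -0.2, -0.3]
grip_width: 0.351
grip_force: 0.0
```

Emit:
creep_tool(segments=[[0, 0, 0.1, 0, 0.35], [0, 0, 0.2, 0, 0.35], [0, 0, 0.3, 0, 0.35], [0, 0, 0.4, 0, 0.35], [0, 0, 0.46, 0, 0.35], [0, 0, 0.46, 0, 0.35], [0, 0, 0.46, 0, 0.35]])

```text
time: 6.7
position: [0.5714, 0.0729, 0.3174]
tool_rot: [-0.037, 3.141, -0.0]
ft_force: [0.3, -0.2, 1.0]
grip_width: 0.352
grip_force: 0.0
```

```bash
python3 - <<'E'
from h import *
s=ctrl.get_state(); p,d=ctrl.get_image("wrist"); cv2.imwrite("pics/w3.png",p[:,:,::-1])
print(s["position"],s["joint_positions"]); print(R.from_rotvec(s["tool_rot"]).as_matrix().round(3))
p,d=ctrl.get_image("top"); W=cloud("top",p,d); s=np.zeros((420,560),bool); s[195:240,255:276]=1
Q=W[s&(p.max(2)<60)&(d>0)&(abs(W[...,2]-.03)<.008)&(W[...,1]>.063)]; print(len(Q),Q.mean(0) if len(Q) else "")
E
```

```text
[0.57135836 0.07290612 0.31739265] [ 0.56376523  0.3422524  -0.8763157   1.72590795  0.2798881   1.20484348
  1.20857718]
[[-1.    -0.023  0.   ]
 [-0.023  1.    -0.   ]
 [-0.    -0.    -1.   ]]
0
```

View pics/w3.png

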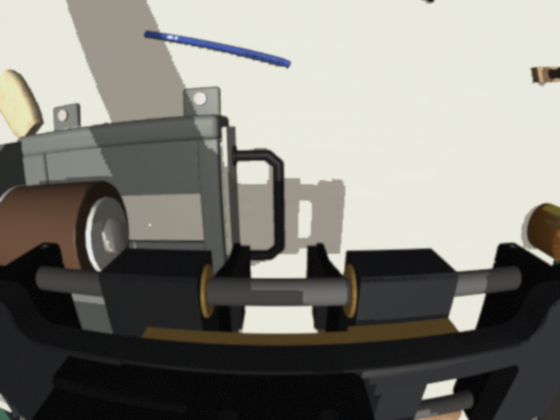

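The bar is at column 279, rows 155–255, centred between the fingers and along its length (the tool axis projects to about row 210). I'll descend, grip, and check before pulling.

To row units: 0.121 m is 0.242, 0.105 m is 0.21.

Emit:
creep_tool(segments=[[0, 0, 0.08, 0, 0.35], [0, 0, 0.16, 0, 0.35], [0, 0, 0.21, 0, 0.35], [0, 0, 0.242, 0, 0.35], [0, 0, 0.242, 0, 0.35], [0, 0, 0.242, 0, 0.35]], force=20)

```text
time: 7.4
position: [0.5721, 0.0733, 0.1974]
tool_rot: [-0.038, 3.139, 0.0]
ft_force: [-0.6, 0.4, 0.4]
grip_width: 0.35
grip_force: 0.0
```

Emit:
creep_tool(segments=[[0, 0, 0, 0, 0], [0, 0, 0, 0, 0], [0, 0, 0, 0, 0], [0, 0, 0, 0, 0], [0, 0, 0, 0, 0]])

```text
time: 7.9
position: [0.5714, 0.0731, 0.1964]
tool_rot: [-0.038, 3.14, -0.0]
ft_force: [-0.1, 0.4, 4.7]
grip_width: 0.106
grip_force: 20.0
```

To row units: 0.17 m is 0.34, 0.16 m is 0.32.

Emit:
creep_tool(segments=[[0, 0.02, 0, 0, 0], [0, 0.044, 0, 0, 0], [0, 0.07, 0, 0, 0], [0, 0.096, 0, 0, 0], [0, 0.12, 0, 0, 0], [0, 0.144, 0, 0, 0], [0, 0.17, 0, 0, 0], [0, 0.196, 0, 0, 0], [0, 0.22, 0, 0, 0], [0, 0.244, 0, 0, 0], [0, 0.27, 0, 0, 0], [0, 0.296, 0, 0, 0], [0, 0.32, 0, 0, 0], [0, 0.34, 0, 0, 0], [0, 0.34, 0, 0, 0], [0, 0.34, 0, 0, 0]])

```text
time: 9.5
position: [0.5663, 0.2455, 0.1963]
tool_rot: [-0.041, 3.141, 0.007]
ft_force: [-1.9, 1.3, 4.8]
grip_width: 0.105
grip_force: 20.0
```

```bash
python3 - <<'E'
from h import *
p,d=ctrl.get_image("scene"); cv2.imwrite("pics/s4.png",p[:,:,::-1])
E
```

```text
(no output)
```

View pics/s4.png

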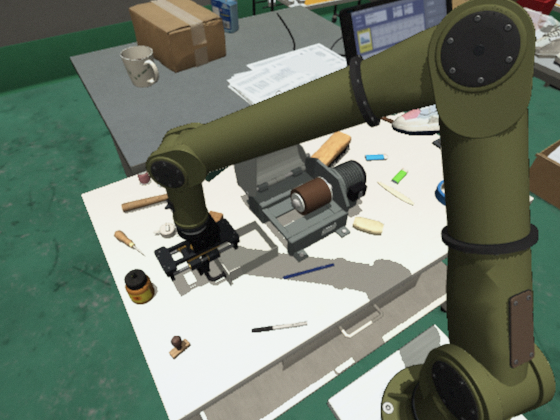

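The tray is out, with its inner end at about (275,250) and clear of the casting. I'll release it and rise.

To row units: -0.25 m is -0.5, -0.2 m is -0.4.

Emit:
creep_tool(segments=[[0, 0, 0, 0, 0.35], [0, 0, 0, 0, 0.35], [0, 0, 0, 0, 0.35], [0, 0, -0.04, 0, 0.35], [0, 0, -0.12, 0, 0.35], [0, 0, -0.22, 0, 0.35], [0, 0, -0.32, 0, 0.35], [0, 0, -0.4, 0, 0.35], [0, 0, -0.5, 0, 0.35], [0, 0, -0.5, 0, 0.35], [0, 0, -0.5, 0, 0.35]])

```text
time: 10.65
position: [0.5671, 0.243, 0.4466]
tool_rot: [-0.037, 3.139, 0.001]
ft_force: [0.3, -1.2, 0.2]
grip_width: 0.346
grip_force: 0.0
```

```bash
python3 - <<'E'
from h import *
p,d=ctrl.get_image("scene"); cv2.imwrite("pics/s5.png",p[:,:,::-1]); W=cloud("scene",p,d); np.savez("s5.npz",p=p,d=d)
E
```

```text
(no output)
```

View pics/s5.png

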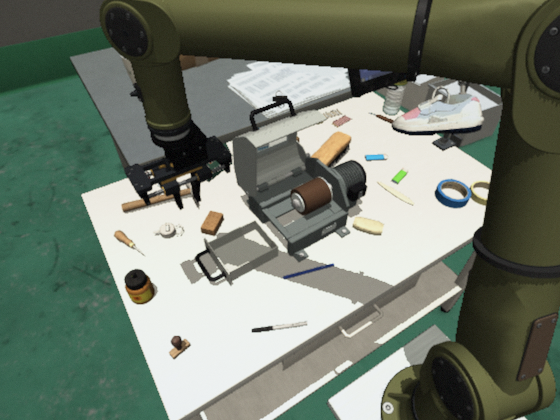

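The tray lies flat with its handle at (208,265), and a gap to the casting is visible. The hood is open. I'll measure the handle position before handing in.

```bash
python3 - <<'E'
from h import *
z=np.load("s5.npz"); p,d=z["p"],z["d"]; W=cloud("scene",p,d); s=np.zeros((420,560),bool); s[245:285,192:230]=1
Q=W[s&(p.max(2)<60)&(d>0)&(abs(W[...,2]-.03)<.008)]; Q=Q[Q[:,1]>Q[:,1].max()-.014]; print(len(Q),Q.mean(0),Q.min(0),Q.max(0))
m=Q.mean(0); c,s_=np.cos(.022),np.sin(.022); dx,dy=m[0]-.595,m[1]+.0695
print("tray y in machine",-s_*dx+c*dy-.117)
E
```

```text
101 [0.56040197 0.24415599 0.03021487] [0.51357781 0.23632433 0.02559254] [0.60954968 0.24969816 0.03416854]
tray y in machine 0.19734118347045282
```

The tray origin is at y ≈ 0.197, above the 0.185 required, and flat.

```bash
python3 -c "
from bench import ctrl
print(ctrl.close_job())"
```

```text
the job is handed in; nothing more can be done
None
```

The job is handed in after about 11 s of the 51 s allowed: the hood stands open by itself, and the tray lies flat with its origin about 197 mm out (185 mm needed), roughly 22 mm clear of the casting. In the last picture the other things on the bench look unmoved, though I did not measure them; the judge's verdict was not shown.

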